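# Shut the loaded tray of a soldering fume box and hold its guard open

## Task

The circuit board is loaded in the fume box's tray: push the tray fully home, and only then raise the clear guard by its handle and hold it 50 degrees open (5 degrees either way will do), so that a colleague can solder under it. Finish while still holding the guard there with the gripper, because it falls shut when let go; leave everything else on the bench where it stands.

Things in the scene. Friction and masses are not known exactly. Their poses are not given: they have to be found in the camera images.
- fume_box: Grey metal soldering fume box fixed to the bench, 200 mm deep (x) x 270 mm wide (y) x 98 mm high with the guard shut. Origin: centre of its underside, on the bench. Its x axis points from its front (tray side, facing roughly the robot) to its back; z is up. Its tray slides out of the front; the guard is its top.
- tray (a joint): How far the aluminium tray is pulled out, m: 0 fully home, up to 0.10. It slides along the fume box's x axis (out = -x of the box), with a friction of about 2 N, and stays where it is left. Its front plate is 256 mm wide, 15 to 85 mm above the bench, 6 mm thick; home, the plate's front face is 106 mm in front of the box's origin.
- tray_handle (a point): Middle of the tray's handle: a level steel bar, 10 mm thick and 110 mm long along the box's y axis, its centre 35 mm in front of the tray's front plate and 70 mm above the bench. Site axes = the box's axes.
- guard (a joint): Opening angle, rad, of the guard, the flat clear plastic panel in a black frame (205 x 270 x 8 mm, about 0.45 kg) that covers the box and is hinged along its back edge: 0 shut (level), 0.873 = 50 degrees open, stop at 1.75. No catch; hinge nearly frictionless, so it falls shut from any angle below about 85 degrees when let go.
- guard_hinge (a point): Point on the hinge axis at mid width, fixed on the box: 100 mm behind the box's origin, 94 mm above the bench. The hinge axis is the box's y axis; opening lifts the guard's front edge up and back, away from the robot.
- guard_handle (a point): Middle of the guard's handle: an aluminium bar, 10 mm thick and 110 mm long along the box's y axis, standing on two posts near the guard's front edge. Its centre is 188 mm in front of the hinge axis and 41 mm above it when shut (135 mm above the bench), 37 mm above the panel's face; it moves on an arc about the hinge as the guard opens.
- solder_spool: Bystander: grey spool of solder, 60 mm across, 45 mm high, beside the box. Origin: centre of its underside.
- wire_spool: Bystander: grey spool of copper wire, 68 mm across, 35 mm high, beside the box. Origin: centre of its underside.
- flux_jar: Bystander: small amber jar, 52 mm across, 60 mm high, beside the box. Origin: centre of its underside.
- wash_bottle: Bystander: white bottle, 64 mm across, 150 mm high, beside the box. Origin: centre of its underside.
- parts_bin: Bystander: open grey parts bin, 100 x 75 x 40 mm, on the left of the bench. Origin: centre of its underside.
- screwdriver: Bystander: screwdriver lying on the right of the bench. Origin: centre of its underside.
- brush: Bystander: brush lying on the left of the bench. Origin: centre of its underside.

How it is judged:
By the outcome, as a careful person would: the job done as asked, in the order asked, and still so for the second after the job is handed in, while the arm keeps its last pose, push and grip.
It also fails if it takes over 51 s, if anything falls off the work surface, if the arm or the gripper's body presses on something with over 40 N, if the wrist force passes 120 N, or if a joint passes its speed limit or range.

## Robot

A 6-joint arm with a two-finger parallel gripper is mounted at the origin on the work surface. World frame = base frame: x ahead of the robot, y to its left, z up, the work surface at z = 0. Lengths are in m, angles in rad, forces in N, time in s.
With the tool pointing down it reaches from about 0.25 to 0.775 m from the base axis. Payload 4 kg.
Tool frame: the origin (TCP) lies on the centre line of the jaws, within the pads' length; the fingertips stand r.nose_length ahead of it and the grasp point (between the pads) lies 5 mm behind it (r.nose_length is the distance from the TCP to the fingertips, in m); z points along the fingers, y is the line along which they close (so a half turn about z gives the same grasp; the last joint's range is limited). The gripper opens to 94 mm and grips with 3 to 60 N. Pads are 16 mm wide; open, the fingers measure 119 mm over their backs; the gripper's body (75 mm by 177 mm) begins 78 mm behind the grasp point.
Start: joints at [1.228, 0.087, 1.371, -0, 1.684, -0.103], TCP at [0.131, 0.534, 0.22] pointing down, gripper open.
Joint ranges: [-3.1, 3.1], [-0.76, 2.03], [0.27, 2.55], [-1.08, 4.22], [0.17, 2.65], [-2.57, 2.57]. Speed limits (rad/s): [2.79, 2.79, 3.14, 3.14, 3.14, 3.14].

## Interface

Orientations are given as a 3x3 rotation matrix whose columns are the frame's x, y, z axes.
In Python, from bench import sensors, vision, ticket, r gives the robot as it stands. The module is installed in compiled form; this text tells all that it offers.
- The arm moves only by the tool send_path, called after ">>>" as name(argument=value, ...) on one line, values as JSON. Schema: {"type":"object","properties":{"deltas":{"type":"array","items":{"type":"array","prefixItems":[{"type":"array","items":{"type":"number"},"minItems":3,"maxItems":3},{"type":"number"},{"type":"number"}],"minItems":3,"maxItems":3},"minItems":1,"maxItems":20},"grip_n":{"type":"number"},"only":{"type":"string"},"quiet":{"type":"boolean"},"lines":{"type":"string"}},"required":["deltas"],"additionalProperties":false}. deltas is a list of rows, 1 to 20 of them, each written [[dx, dy, dz], turn, opening]: dx, dy, dz in shares of the most that a row can go, 1 being 50 mm, then a turn about the tool's z in a scale on which 1.0 is 4 rad, then the opening from 0.0 (shut) to 1.0 (fully open); each row shifts and turns the commanded pose from where the row before left it, along the tool's axes as they then stand; what a row does not reach is not made up. A row lasts 1/10 s, in which the tool goes at most 0.05 m and 0.15 rad, less where a joint would pass 70% of its speed; a pose out of reach is approached as far as the arm can. The fingers move at their own pace and stop on an object; grip_n is the grip in N (left out, the last holds). Time passes only in rows, so rows that do not move let the fingers close. The tool returns the time, the measured TCP pose, the force, the opening and the grip force at its end. only (a regular expression) keeps the lines of the reply that match it, lines (a string "A,B") keeps lines A to B, and quiet returns only ok. No shift or turn number may pass 1 either way. Input that does not fit is refused with a message, and nothing moves.
- sensors.get_state(): the state, without advancing time (a new reading comes with each control period).
- vision.grab_frame(name): name is "scene" or "top" or "wrist"; returns the picture (480x640x3 uint8, red, green, blue); there is no depth.
- vision.camera_params(name): a dict with "mtx" (3x3 intrinsics, pixels), "rvec" (rotation vector, rad) and "tvec" (3), from world to camera coordinates, as OpenCV has them; the wrist camera has in their place "T_tool_cam" (4x4, takes a point from camera to tool coordinates, whose origin is the TCP and whose axes are the flange's). Camera axes: x right, y down, z forward; pixel columns grow to the right and rows downward; lengths in m; the calibration is good to about 2 mm. A picture is of the moment at which its call begins: read the wrist's pose just before it. camera_params takes no time and is no camera call.
- ticket.job_done(): hands the job in; it is judged then, once.
The state is a dict: "time": time; "qpos": joint angles; "joint_velocities": joint speeds; "joint_efforts": joint torques, N m; "eef_pos": TCP position; "tcp_rot": TCP orientation; "force": force on the tool from outside, world axes, zero at the start; "ft_torque": the same for the moment, N m; "grip_width": opening from 0.0 (shut) to 1.0 (fully open); "gripper_force": force on a finger pad.
Only numpy, scipy, OpenCV 4.12 (cv2) and the standard library are available. Lean on these libraries where they do the work, as an engineer would, in place of code of your own. Each camera call takes 0.05 s, during which the arm holds its last target. There are 200 camera calls.

## Working session

There is one attempt and no reset: what is moved stays moved. The work goes in short steps, Python scripts to look and compute and a tool call to move; the robot and the scene stay as the last step left them, time stands still between calls to the robot, and variables do not carry over. Pictures are saved under pics/ and viewed, at most 10 in all, crops included, and the job is handed in when it is done.

```bash
mkdir -p pics
```

Run:
```python
from bench import sensors, vision, ticket, r
import cv2
print(r.nose_length)
s=sensors.get_state();print(s['time'],s['eef_pos'],s['tcp_rot'],s['force'],s['grip_width'])
for n in("scene","top"):
    cv2.imwrite(f"pics/{n}0.png",vision.grab_frame(n)[:,:,::-1]);print(vision.camera_params(n))
print(vision.camera_params("wrist"))
```

```text
0.014
0.0 [0.13044371 0.53379419 0.21831977] [[-9.71386866e-01  2.37501650e-01 -7.22849286e-04]
 [ 2.37502645e-01  9.71384799e-01 -2.01665511e-03]
 [ 2.23205893e-04 -2.13063091e-03 -9.99997705e-01]] [ 0.59420263 -0.07188829  0.83524129] 0.9995343301101326
{'mtx': array([[506.18532961,   0.        , 316.8196967 ],
       [  0.        , 506.18532961, 234.48620301],
       [  0.        ,   0.        ,   1.        ]]), 'rvec': array([ 2.3227053 ,  0.60810365, -0.2215502 ]), 'tvec': array([-0.50034377, -0.09383059,  1.43292271])}
{'mtx': array([[485.82792974,   0.        , 323.27082571],
       [  0.        , 485.82792974, 242.07838542],
       [  0.        ,   0.        ,   1.        ]]), 'rvec': array([ 2.20772268, -2.15647742,  0.08859453]), 'tvec': array([0.00978275, 0.53828068, 1.55238827])}
{'mtx': array([[356.34257877,   0.        , 313.94174532],
       [  0.        , 356.34257877, 238.99450565],
       [  0.        ,   0.        ,   1.        ]]), 'T_tool_cam': array([[-2.55724458e-04, -9.70149790e-01, -2.42506328e-01,
         6.97179136e-02],
       [ 9.99999910e-01, -1.66274986e-04, -3.89320942e-04,
         2.07405781e-04],
       [ 3.37376894e-04, -2.42506406e-01,  9.70149746e-01,
        -1.64739106e-01],
       [ 0.00000000e+00,  0.00000000e+00,  0.00000000e+00,
         1.00000000e+00]])}
```

View pics/top0.png

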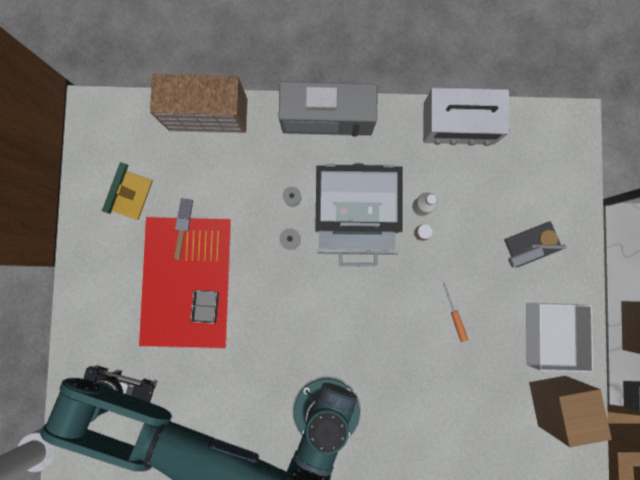

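View pics/scene0.png

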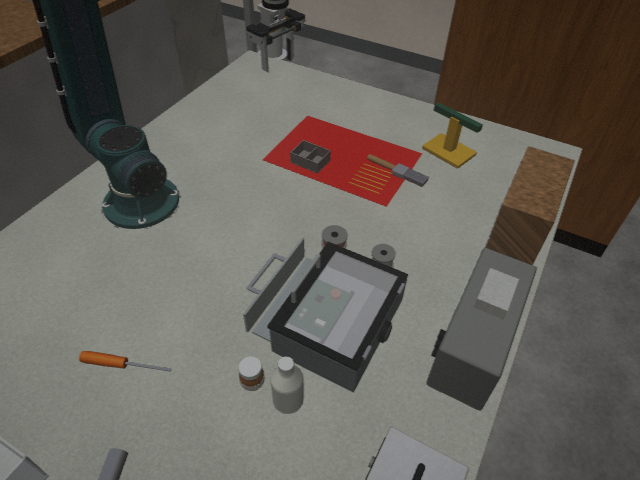

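The top view shows the box's dark guard frame at about (316–403, 165–232), the guard handle near (360,224) and the tray handle bar at (358,265). The spools are at (291,197) and (290,239), and the bottle and jar at (427,203) and (424,232). The scene view shows the guard shut and the tray out. Next I'll measure these.

Create h.py:
```python
import numpy as np,cv2
from bench import vision
def ray(name,uv,z):
    p=vision.camera_params(name);R=cv2.Rodrigues(p['rvec'])[0];t=p['tvec']
    d=R.T@np.linalg.inv(p['mtx'])@np.array([uv[0],uv[1],1.]);c=-R.T@t
    return c+d*(z-c[2])/d[2]
def proj(name,P):
    p=vision.camera_params(name);return cv2.projectPoints(np.float64(P).reshape(-1,3),p['rvec'],p['tvec'],p['mtx'],None)[0].reshape(-1,2)
```

Run:
```python
from h import *
im=cv2.imread('pics/top0.png');roi=im[155:275,300:420]
m=np.uint8(roi.max(2)<60)*255
c=max(cv2.findContours(m,0,2)[0],key=cv2.contourArea)
h=cv2.approxPolyDP(cv2.convexHull(c),4,True).reshape(-1,2)+[300,155]
print(cv2.minAreaRect(c))
for q in h: print(q,ray('top',q,.098).round(4))
cv2.imwrite('pics/topc.png',cv2.resize(roi,None,fx=5,fy=5,interpolation=cv2.INTER_CUBIC))
```

```text
((58.8275146484375, 29.02396583557129), (85.1868896484375, 37.971656799316406), 4.184916019439697)
[400 205] [ 0.6527 -0.2126  0.098 ]
[318 182] [0.7189 0.0433 0.098 ]
[318 167] [0.7662 0.0444 0.098 ]
[400 168] [ 0.7692 -0.2114  0.098 ]
```

View pics/topc.png

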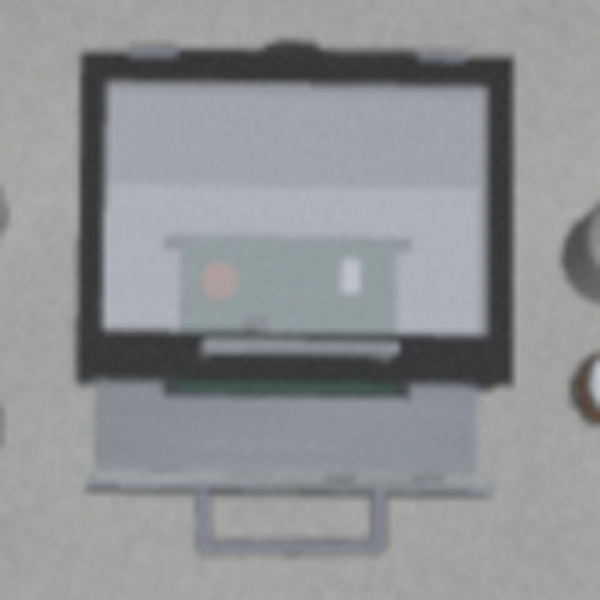

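The enlarged crop shows the guard corners at (82,57), (513,57), (512,384) and (79,383). The guard handle bar runs (202–400, 347) and the tray handle bar (199–387, 547), with the tray plate's top edge near row 487.

Run:
```python
from h import *
f=lambda x,y:((x+.5)/5-.5+300,(y+.5)/5-.5+155)
P=lambda x,y,z:ray('top',f(x,y),z)
c=[P(x,y,.098) for x,y in((82,57),(513,57),(512,384),(79,383))]
print(np.round(c,4)); print([np.linalg.norm(c[i]-c[(i+1)%4]).round(4) for i in range(4)])
ex=(c[0]+c[1]-c[2]-c[3]);ey=(c[0]+c[3]-c[1]-c[2])
print('yaw',np.degrees(np.arctan2(ex[1],ex[0])),np.degrees(np.arctan2(-ey[0],ey[1])),'centre',np.mean(c,0))
for n,a,b,z in(('gh',(202,347),(400,347),.14),('th',(199,547),(387,547),.075),('plate',(90,487),(494,490),.085)):
    a,b=P(*a,z),P(*b,z);print(n,a.round(4),b.round(4),'mid',((a+b)/2).round(4),'len',np.linalg.norm(a-b).round(4),'yaw',np.degrees(np.arctan2(b[0]-a[0],-(b[1]-a[1]))).round(2))
im=cv2.imread('pics/scene0.png');s=im[220:400,220:420]
cv2.imwrite('pics/scenec.png',cv2.resize(s,None,fx=3.3,fy=3.3,interpolation=cv2.INTER_CUBIC))
```

```text
[[ 0.7693  0.0508  0.098 ]
 [ 0.7757 -0.2182  0.098 ]
 [ 0.5706 -0.2197  0.098 ]
 [ 0.5649  0.0476  0.098 ]]
[np.float64(0.269), np.float64(0.2051), np.float64(0.2674), np.float64(0.2044)]
yaw 0.6590371925484433 1.303211290856768 centre [ 0.67013695 -0.08488158  0.098     ]
gh [ 0.5841 -0.0264  0.14  ] [ 0.587  -0.1453  0.14  ] mid [ 0.5856 -0.0858  0.14  ] len 0.119 yaw 1.36
th [ 0.4663 -0.0294  0.075 ] [ 0.4691 -0.1466  0.075 ] mid [ 0.4677 -0.088   0.075 ] len 0.1172 yaw 1.34
plate [0.5016 0.0394 0.085 ] [ 0.5056 -0.2114  0.085 ] mid [ 0.5036 -0.086   0.085 ] len 0.2508 yaw 0.92
```

View pics/scenec.png

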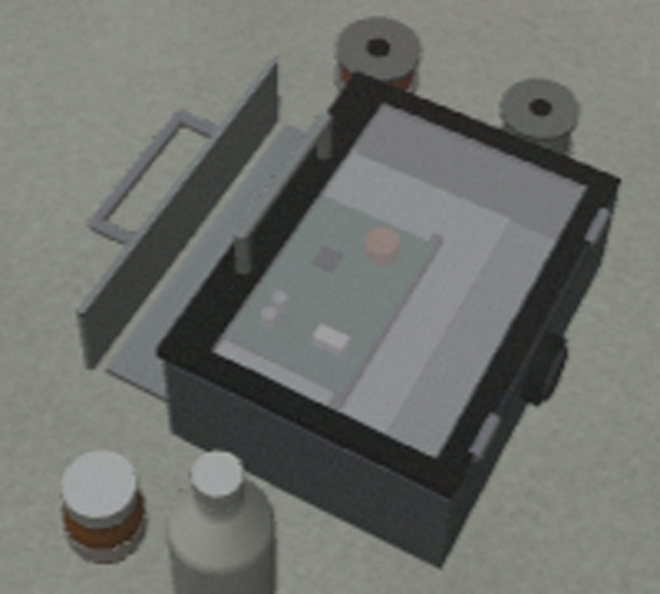

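Careful with the scale: shifts go in shares of 50 mm and turns go in shares of 4 rad. That gives: -0.0448 m is -0.896, -0.02 m is -0.4, -0.13 rad is -0.0325.

>>> send_path(deltas=[[[0, 0, 0], -0.0325, 0], [[0, 0, 0], -0.0325, 0], [[-0.4, -0.896, 0], 0, 0], [[-0.4, -0.896, 0], 0, 0], [[-0.4, -0.896, 0], 0, 0], [[-0.4, -0.896, 0], 0, 0], [[-0.4, -0.896, 0], 0, 0], [[-0.4, -0.896, 0], 0, 0], [[-0.4, -0.896, 0], 0, 0], [[-0.4, -0.896, 0], 0, 0], [[-0.4, -0.896, 0], 0, 0], [[-0.4, -0.896, 0], 0, 0], [[-0.4, -0.896, 0], 0, 0], [[-0.4, -0.896, 0], 0, 0], [[-0.4, -0.896, 0], 0, 0], [[-0.4, -0.896, 0], 0, 0], [[0, 0, 0], 0, 0], [[0, 0, 0], 0, 0]], grip_n=15)

```text
time: 1.9
eef_pos: [0.4229, -0.0876, 0.2186]
tcp_rot: [[-1.0, -0.018, -0.002], [-0.018, 1.0, 0.001], [0.002, 0.002, -1.0]]
force: [-1.1, 0.3, -0.4]
grip_width: 0.008
gripper_force: 0.0
```

Scaled: 0.038 m is 0.76.

>>> send_path(deltas=[[[0, 0, 0.76], 0, 0], [[0, 0, 0.76], 0, 0], [[0, 0, 0.76], 0, 0], [[0, 0, 0.76], 0, 0], [[0, 0, 0], 0, 0], [[0, 0, 0], 0, 0]])

```text
time: 2.5
eef_pos: [0.4229, -0.0858, 0.068]
tcp_rot: [[-1.0, -0.022, -0.0], [-0.022, 1.0, 0.001], [0.0, 0.001, -1.0]]
force: [0.3, 0.6, 0.3]
grip_width: 0.002
gripper_force: 0.0
```

Run:
```python
from h import *
cv2.imwrite('pics/w1.png',vision.grab_frame('wrist')[:,:,::-1])
```

```text
(no output)
```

View pics/w1.png

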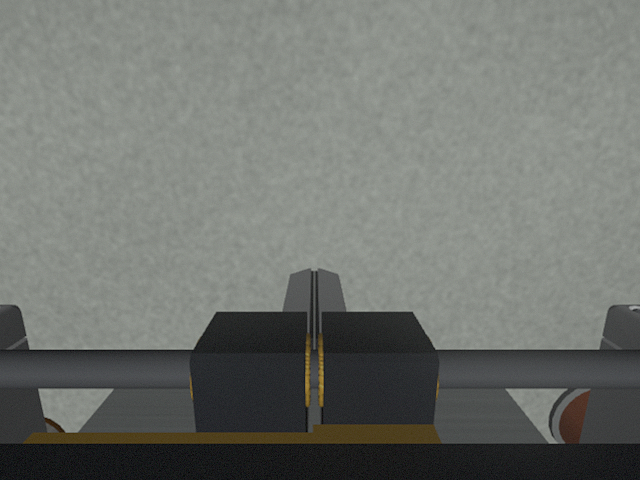

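The wrist view shows the closed fingers at about (315,270), with only bare bench in front of them (towards the robot) and nothing touching. Next I'll push the tray.

Scaled: -0.012 m is -0.24, -0.008 m is -0.16.

>>> send_path(deltas=[[[-0.24, 0, 0.02], 0, 0], [[-0.24, 0, 0], 0, 0], [[-0.16, 0, 0], 0, 0], [[-0.16, 0, 0], 0, 0], [[-0.16, 0, 0], 0, 0], [[-0.16, 0, 0], 0, 0], [[-0.16, 0, 0], 0, 0], [[-0.16, 0, 0], 0, 0], [[-0.16, 0, 0], 0, 0], [[0, 0, 0], 0, 0]])

```text
time: 3.55
eef_pos: [0.5049, -0.0854, 0.0664]
tcp_rot: [[-1.0, -0.02, 0.002], [-0.02, 1.0, 0.001], [-0.002, 0.001, -1.0]]
force: [0.2, -0.9, 0.3]
grip_width: 0.006
gripper_force: 0.0
```

Scaled: -0.005 m is -0.1, -0.004 m is -0.08.

>>> send_path(deltas=[[[-0.1, 0, 0], 0, 0], [[-0.08, 0, 0], 0, 0], [[-0.06, 0, 0], 0, 0], [[0, 0, 0], 0, 0]])

```text
time: 3.95
eef_pos: [0.5157, -0.0851, 0.0663]
tcp_rot: [[-1.0, -0.02, 0.001], [-0.02, 1.0, 0.0], [-0.001, 0.0, -1.0]]
force: [-0.3, 0.0, -0.3]
grip_width: 0.004
gripper_force: 0.2
```

>>> send_path(deltas=[[[-0.06, 0, 0], 0, 0], [[0, 0, 0], 0, 0]])

```text
time: 4.15
eef_pos: [0.5185, -0.0851, 0.0663]
tcp_rot: [[-1.0, -0.02, 0.0], [-0.02, 1.0, 0.0], [-0.0, 0.0, -1.0]]
force: [-0.7, -0.2, -0.4]
grip_width: 0.005
gripper_force: 0.5
```

Scaled: -0.002 m is -0.04.

>>> send_path(deltas=[[[-0.04, 0, 0], 0, 0], [[0, 0, 0], 0, 0]])

```text
time: 4.35
eef_pos: [0.5196, -0.085, 0.0663]
tcp_rot: [[-1.0, -0.02, -0.002], [-0.02, 1.0, 0.0], [0.002, 0.0, -1.0]]
force: [-4.1, 0.3, 0.7]
grip_width: 0.005
gripper_force: 1.9
```

>>> send_path(deltas=[[[-0.04, 0, 0], 0, 0], [[0, 0, 0], 0, 0]])

```text
time: 4.55
eef_pos: [0.5197, -0.0851, 0.0663]
tcp_rot: [[-1.0, -0.02, -0.006], [-0.02, 1.0, 0.0], [0.006, 0.0, -1.0]]
force: [-9.2, 0.1, 4.7]
grip_width: 0.005
gripper_force: 4.6
```

```bash
python3 - <<'E'
from h import *
im=vision.grab_frame('scene')[:,:,::-1]
cv2.imwrite('pics/s2.png',cv2.resize(im[180:400,180:440],None,fx=2.7,fy=2.7,interpolation=cv2.INTER_CUBIC))
E
```

```text
(no output)
```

View pics/s2.png

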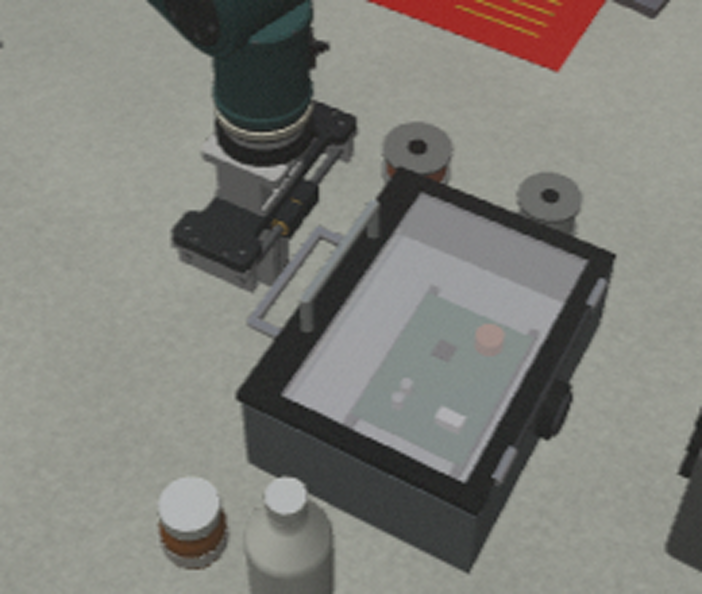

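The tray handle now lies close against the guard's front edge and the plate is under the frame. The hard stop at TCP x 0.5197 against the 0.5185 predicted, with force rising to 9 N, confirms the tray is home. Next I'll back off, rise, turn 90° and open the gripper.

Scaled: -0.038 m is -0.76, 0.02 m is 0.4, 0.15 rad is 0.0375.

>>> send_path(deltas=[[[0.4, 0, 0], 0, 0], [[0.4, 0, 0], 0, 0], [[0, 0, -0.76], 0, 0], [[0, 0, -0.76], 0, 0], [[0, 0, -0.76], 0.0375, 1], [[0, 0, -0.76], 0.0375, 1], [[0, 0, 0], 0.0375, 1], [[0, 0, 0], 0.0375, 1], [[0, 0, 0], 0.0375, 1], [[0, 0, 0], 0.0375, 1], [[0, 0, 0], 0.0375, 1], [[0, 0, 0], 0.0375, 1], [[0, 0, 0], 0.0375, 1], [[0, 0, 0], 0.0375, 1], [[0, 0, 0], 0.0178, 1], [[0, 0.7, 0], 0, 1], [[0, 0.7, 0], 0, 1], [[0, 0.6, 0], 0, 1], [[0, 0, 0], 0, 1], [[0, 0, 0], 0, 1]])

```text
time: 6.6
eef_pos: [0.5827, -0.0839, 0.2181]
tcp_rot: [[-0.02, 1.0, 0.0], [1.0, 0.02, 0.0], [0.0, 0.0, -1.0]]
force: [0.0, -0.1, 0.4]
grip_width: 1.001
gripper_force: 0.0
```

Run:
```python
from h import *
im=vision.grab_frame('top')[:,:,::-1]
cv2.imwrite('pics/t3.png',cv2.resize(im[155:275,300:420],None,fx=5,fy=5,interpolation=cv2.INTER_CUBIC))
cv2.imwrite('pics/w3.png',vision.grab_frame('wrist')[:,:,::-1])
```

```text
(no output)
```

View pics/w3.png

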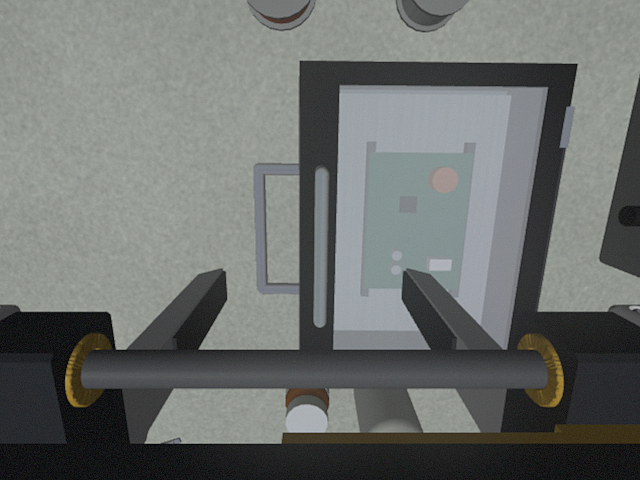

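The wrist view shows the guard handle running (321,167)–(320,327), between the open fingers. The ray at z=0.14 puts its middle at about (0.587, -0.081), which agrees with the top view to within 5 mm. The tray handle is tight at the front. Now I'll descend and close.

Scaled: 0.029 m is 0.58, 0.028 m is 0.56.

>>> send_path(deltas=[[[0, 0.08, 0.56], 0, 1], [[0, 0, 0.56], 0, 1], [[0, 0, 0.58], 0, 1], [[0, 0, 0], 0, 1], [[0, 0, 0], 0, 0], [[0, 0, 0], 0, 0], [[0, 0, 0], 0, 0], [[0, 0, 0], 0, 0], [[0, 0, 0], 0, 0], [[0, 0, 0], 0, 0]], grip_n=25)

```text
time: 7.7
eef_pos: [0.5864, -0.0839, 0.1339]
tcp_rot: [[-0.02, 1.0, 0.001], [1.0, 0.02, -0.0], [-0.0, 0.001, -1.0]]
force: [0.1, 0.7, -1.2]
grip_width: 0.523
gripper_force: 0.0
```

>>> send_path(deltas=[[[0, 0, 0], 0, 0], [[0, 0, 0], 0, 0], [[0, 0, 0], 0, 0], [[0, 0, 0], 0, 0], [[0, 0, 0], 0, 0], [[0, 0, 0], 0, 0], [[0, 0, 0], 0, 0], [[0, 0, 0], 0, 0]])

```text
time: 8.5
eef_pos: [0.587, -0.0838, 0.1334]
tcp_rot: [[-0.02, 1.0, 0.002], [1.0, 0.02, 0.0], [0.0, 0.002, -1.0]]
force: [3.6, 0.1, -2.4]
grip_width: 0.097
gripper_force: 25.0
```

Scaled: -0.0081 m is -0.162, -0.0079 m is -0.158.

>>> send_path(deltas=[[[0, 0.042, -0.162], 0, 0], [[0, 0.044, -0.162], 0, 0], [[0, 0.056, -0.158], 0, 0], [[0, 0.058, -0.158], 0, 0], [[0, 0.07, -0.152], 0, 0], [[0, 0.07, -0.152], 0, 0], [[0, 0, 0], 0, 0]])

```text
time: 9.2
eef_pos: [0.6038, -0.0837, 0.1815]
tcp_rot: [[-0.02, 1.0, 0.001], [1.0, 0.02, -0.0], [-0.0, 0.001, -1.0]]
force: [4.1, -1.2, -5.9]
grip_width: 0.101
gripper_force: 25.0
```

Scaled: -0.0073 m is -0.146, -0.0069 m is -0.138.

>>> send_path(deltas=[[[0, 0.084, -0.146], 0, 0], [[0, 0.084, -0.146], 0, 0], [[0, 0.094, -0.138], 0, 0], [[0, 0.096, -0.138], 0, 0], [[0, 0.108, -0.13], 0, 0], [[0, 0.108, -0.128], 0, 0], [[0, 0, 0], 0, 0]])

```text
time: 9.9
eef_pos: [0.6323, -0.0833, 0.2237]
tcp_rot: [[-0.02, 1.0, 0.001], [1.0, 0.02, -0.001], [-0.001, 0.001, -1.0]]
force: [-2.6, -3.0, -2.8]
grip_width: 0.097
gripper_force: 25.0
```

>>> send_path(deltas=[[[0, 0.118, -0.12], 0, 0], [[0, 0.118, -0.118], 0, 0], [[0, 0.128, -0.108], 0, 0], [[0, 0.128, -0.108], 0, 0], [[0, 0.138, -0.098], 0, 0], [[0, 0.138, -0.096], 0, 0], [[0, 0.144, -0.084], 0, 0], [[0, 0.146, -0.084], 0, 0], [[0, 0, 0], 0, 0], [[0, 0, 0], 0, 0]])

```text
time: 10.9
eef_pos: [0.6843, -0.0827, 0.2659]
tcp_rot: [[-0.019, 1.0, 0.002], [1.0, 0.019, -0.002], [-0.002, 0.002, -1.0]]
force: [-4.2, -3.0, 4.5]
grip_width: 0.098
gripper_force: 25.0
```

Run:
```python
from h import *
for n in('scene','top'):
  im=vision.grab_frame(n)[:,:,::-1]
  cv2.imwrite(f'pics/{n}4.png',cv2.resize(im[180:400,180:440],None,fx=2.7,fy=2.7,interpolation=cv2.INTER_CUBIC) if n=='scene' else im)
```

```text
(no output)
```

View pics/scene4.png

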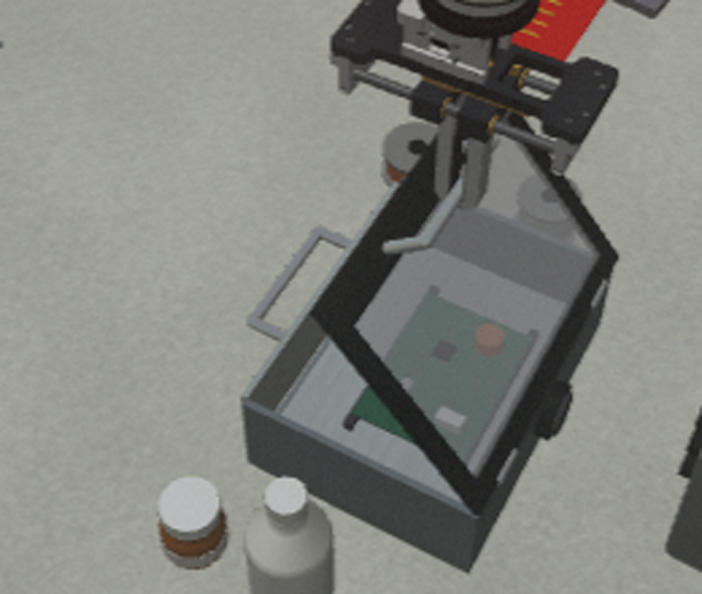

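View pics/top4.png

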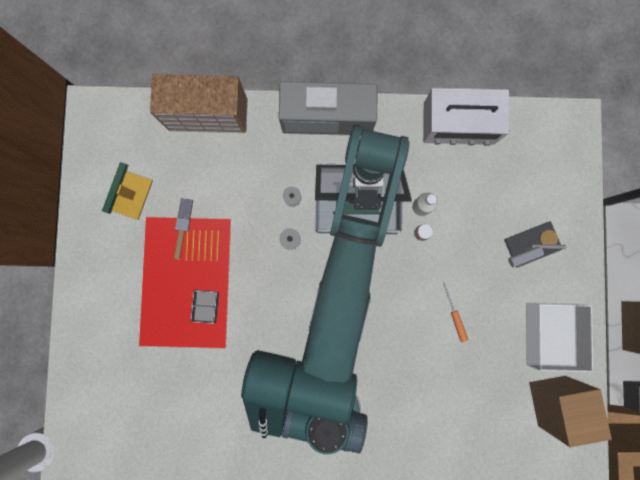

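The scene view shows the guard raised with the gripper on its handle, its near front corner at crop (317,313), and the tray home. The top view shows the bystanders where they were. I'll check the angle against that corner and the state's steadiness.

Run:
```python
from h import *
H=np.array([.7737,-.083,.0]);ex=np.array([1,.02,0]);ey=np.array([-.02,1,0]);ez=np.array([0,0,1.])
for t in(40,45,50,55,60):
    a=np.radians(t)
    p=H+ez*.094-.135*ey+.205*(-np.cos(a)*ex+np.sin(a)*ez)
    n=np.sin(a)*ex+np.cos(a)*ez
    print(t,((proj('scene',[p-.004*n,p+.004*n])-180)*2.7).round(0).tolist())
```

```text
40 [[274.0, 319.0], [280.0, 317.0]]
45 [[289.0, 314.0], [296.0, 312.0]]
50 [[305.0, 311.0], [313.0, 309.0]]
55 [[323.0, 309.0], [332.0, 308.0]]
60 [[343.0, 308.0], [352.0, 309.0]]
```

>>> send_path(deltas=[[[0, 0, 0], 0, 0], [[0, 0, 0], 0, 0], [[0, 0, 0], 0, 0], [[0, 0, 0], 0, 0], [[0, 0, 0], 0, 0]])

```text
time: 11.5
eef_pos: [0.684, -0.0827, 0.2658]
tcp_rot: [[-0.019, 1.0, 0.002], [1.0, 0.019, -0.002], [-0.002, 0.002, -1.0]]
force: [-4.7, -4.1, 4.0]
grip_width: 0.1
gripper_force: 25.0
```

Run:
```python
from h import *
H=np.array([.7737,-.083,.0]);ex=np.array([1,.02,0]);ey=np.array([-.02,1,0]);ez=np.array([0,0,1.])
p=H+ez*.094-.135*ey-.205*ex
print(((proj('scene',[p-.004*ez,p+.004*ez])-180)*2.7).round(0).tolist())
for f in('s2','scene4'):
    im=cv2.imread(f'pics/{f}.png');y,x=(395,236) if f=='s2' else (313,312)
    for yy in range(y-12,y+13,6): 
        row=im[yy].max(1);xs=np.where(row[x-30:x+60]<62)[0]; print(f,yy,(xs[:1]+x-30))
```

```text
[[230.0, 398.0], [229.0, 392.0]]
s2 383 [245]
s2 389 [240]
s2 395 [238]
s2 401 [241]
s2 407 [250]
scene4 301 [318]
scene4 307 [314]
scene4 313 [310]
scene4 319 [314]
scene4 325 [319]
```

After correcting for the offset seen at the shut position, the image gives about 49–50°, and the handle arc gives 50.1°. Handing in.

```bash
python3 -c "
from bench import ticket
print(ticket.job_done())"
```

```text
the job is handed in; nothing more can be done
None
```

The tray is fully home, and after that I raised the guard by its handle; the gripper is still holding it about 50° open, and in the final top view nothing else on the bench had moved (handed in at about 11.5 s of the 51 s allowed).

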